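Push the long tin up the chute to its stop

TASK

Two tins lie at the foot of the two-lane wooden chute. With your fingertips push the longer one slowly (no faster than about 15 cm a second) up the ramp of its own lane, over the small ridge at the top, until it drops into the seat against the stop plate and stays there; never let it roll back, never pick it up. Leave the shorter tin where it lies, disturb none of the other things on the table, and draw the hand clear at the end.

Things in the scene. Friction and masses are not known exactly. Their poses are not given: they have to be found in the camera images.
- rack: Fixed plywood chute, 338 mm long, 248 wide; place and heading vary. Origin on the table, midway across; +x uphill, z up. Two like lanes, centred at y +60 and -60 mm, 112 mm wide between 8 mm rails that stand 15 mm above the lane floor. The foot floor is level, z 12 mm, from x -185 to -75; before it a lip 6 mm thick, top at z 20.
- ramp_foot (a point): Where the level foot floor ends and the ramp begins: x -75, z 12 mm in the chute's frame, on its middle line (top of floor). The ramp is flat and rises at 7.8 degrees (22 mm in 160) to the ridge. A tin let go anywhere on it rolls back down. Axes as the chute's.
- ridge (a point): Top of the ramp: x 85, z 34 mm in the chute's frame, on its middle line. Behind it the floor drops 4 mm to the level seat. Axes as the chute's.
- seat (a point): Floor of the seat under a fully seated tin, on the chute's middle line: x 102.5, z 30 mm in the chute's frame; a seated tin's axis is 33 mm above it. The seat floor runs from x 85 to 135.5, where an aluminium stop plate, 8 mm thick, top at z 70 mm, crosses both lanes. The tin stays in the seat when released.
- long_tin: The tin to push: plain steel cylinder filled with rolled cardboard, lying across one of the lanes (either one), 66 mm diameter, 100 mm long, about 0.2 to 0.45 kg, rolls freely. Origin at its centre, on its axis; its own y runs along the cylinder axis (the body's x and z turn as it rolls). It starts lying loose on the level foot floor, 13 to 37 mm before the ramp's foot.
- short_tin: The like tin that must stay: 66 mm diameter, 66 mm long, lying on the level foot floor of the other lane. Origin at its centre; y along the cylinder axis.
- tin_a: Bystander: standing stuffed tin, 72 mm diameter, 75 mm high, beside the chute. Origin under its centre.
- tin_b: Bystander: standing stuffed tin, 72 mm diameter, 55 mm high, beside the chute. Origin under its centre.
- tin_c: Bystander: standing stuffed tin, 84 mm diameter, 50 mm high, behind the stop plate. Origin under its centre.
- roll: Bystander: standing roll of cardboard, 60 mm diameter, 57 mm high, behind the stop plate. Origin under its centre.
- tamper: Bystander: wooden tamper standing on its foot, 48 mm diameter, 86 mm high, before the lower end of the chute. Origin under its centre.
- brush: Bystander: brush lying on the table to the robot's right.
- jar: Bystander: glass jar, 70 mm diameter, 100 mm high, to the robot's left. Origin under its centre.
Not all that is in view belongs to the job. What is shaped like the long_tin but blue, purple or red is not meant.

How it is judged:
On the way:
1. the long tin is on the upper part of the ramp, lying on it (x of long_tin in the frame of rack between 0 and 0.075 m and z of long_tin in the frame of rack below 0.08 m), for 0.1 s.
At the end, for the whole second after the job is handed in: The long tin lies at rest in the seat: its axis within 4.5 mm of x 102.5 mm and within 4 mm of z 63 mm in the chute's frame and square across it within 0.12 rad; the short tin within 15 mm of where it was (x of long_tin in the frame of rack between 0.098 and 0.107 m and z of long_tin in the frame of rack between 0.059 and 0.067 m and angle between the y axis of long_tin and the y axis of rack, either way round below 0.12 rad and linear speed of long_tin below 0.02 m/s and distance of short_tin from where it was at the start of the episode below 0.015 m); the robot touches nothing.
It fails at once if the long tin runs loose on the ramp: faster than 0.25 m/s (rolling back some 35 mm, or being batted) (x of long_tin in the frame of rack between -0.075 and 0.08 m and linear speed of long_tin above 0.25 m/s).
It fails at once if the long tin is lifted about 20 mm off the chute (z of long_tin in the frame of rack above 0.087 m or (z of long_tin in the frame of rack above 0.075 m and x of long_tin in the frame of rack below 0 m) or (z of long_tin in the frame of rack above 0.067 m and x of long_tin in the frame of rack below -0.06 m)).
It fails at once if the short tin is moved by more than 15 mm (distance of short_tin from where it was at the start of the episode above 0.015 m).
It fails at once if a bystander is moved by more than 30 mm (distance of any of tin_a, tin_b, tin_c, roll, tamper, brush, jar from where it was at the start of the episode above 0.03 m).
It also fails if it takes over 37 s, if anything falls off the work surface, if the arm or the gripper's body presses on something with over 40 N, if the wrist force passes 120 N, or if a joint passes its speed limit or range.

ROBOT

A 6-joint arm with a two-finger parallel gripper is mounted at the origin on the work surface. World frame = base frame: x ahead of the robot, y to its left, z up, the work surface at z = 0. Lengths are in m, angles in rad, forces in N, time in s.
With the tool pointing down it reaches from about 0.325 to 0.85 m from the base axis. Payload 15.5 kg.
Tool frame: the origin (TCP) lies on the centre line of the jaws, within the pads' length; the fingertips stand 25 mm ahead of it and the grasp point (between the pads) lies 6 mm ahead of it (robot.tcp_to_tips is the distance from the TCP to the fingertips, in m); z points along the fingers, y is the direction in which the jaws open and shut (so a half turn about z gives the same grasp; the last joint's range is limited). The gripper opens to 91 mm and grips with 3 to 60 N. Pads are 32 mm wide; open, the fingers measure 118 mm over their backs; the gripper's body (76 mm by 178 mm) begins 60 mm behind the grasp point.
Start: joints at [1.177, 0.494, 1.345, -0, 1.302, -0.096], TCP at [0.183, 0.597, 0.239] pointing down, gripper open.
Joint ranges: [-2.91, 2.91], [-0.82, 2.16], [0.22, 2.67], [-1.22, 4.37], [0.12, 2.79], [-3.08, 3.08]. Speed limits (rad/s): [1.89, 1.89, 2.57, 3.01, 3.01, 3.01].

INTERFACE

Orientations are given as a unit quaternion [x, y, z, w].
In Python, from station import robot gives the robot as it stands. The module is installed in compiled form; this text tells all that it offers.
- The arm moves only by the tool carry_out, never from a script. Its argument "motion" is a list that holds one entry, the list of rows, each a list of 4 numbers: the shift along the world's x, y, z in cm, then the turn about the world's z in degrees. In form: [[[dx, dy, dz, twist], ...]]. A call has 1 to 8 rows; each row is the pose to reach, as a shift and turn from the pose commanded when the call began; what a row does not reach only later rows make up. A row lasts 1/8 s, in which the tool goes at most 62.5 mm and 10.7 degrees, less where a joint would pass 70% of its speed; a pose out of reach is approached as far as the arm can. A call with a gripper value outside its range is refused whole. "gripper" is the gripper's target within -1 to 1 (fully open at 1, half-way at 0, shut at -1), set as the call begins (left out, the last holds). The fingers move at their own pace and stop on an object; "force" is the grip in N (left out, the last holds). Time passes only in rows, so rows that repeat a pose let the fingers close. It gives the time, the measured TCP pose, the force and the opening at its end, in the units of the state.
- robot.read_state(): the state, without advancing time (a new reading comes with each control period).
- robot.grab_frame(name): name is "scene" or "top"; returns a dict with "frame" (480x640x3 uint8, red, green, blue), "fx", "fy", "cx", "cy" (pixels), "origin" and "orientation" of the camera in the world. Camera axes: x right, y down, z forward; pixel columns grow to the right and rows downward; lengths in m; the calibration is good to about 2 mm. A picture is of the moment at which its call begins. There is no depth.
- robot.job_done(): hands the job in, once; it reports no verdict.
The state is a dict: "time_s": time; "qpos": joint angles; "qvel": joint speeds; "tau": joint torques, N m; "position": TCP position; "orientation": TCP orientation; "force": force on the tool from outside, world axes, zero at the start; "torque": the same for the moment, N m; "opening": finger opening in m.
Only numpy, scipy, OpenCV 4.12 (cv2) and the standard library are available. Lean on these libraries where they do the work, as an engineer would, in place of code of your own. Each camera call takes 0.05 s, during which the arm holds its last target.

## Working session

There is one attempt and no reset: what is moved stays moved. The work goes in short steps, Python scripts to look and compute and a tool call to move; the robot and the scene stay as the last step left them, time stands still between calls to the robot, and variables do not carry over. Pictures are saved under pics/ and viewed, and the job is handed in when it is done.

Besides the shell and the picture viewer there is one more tool, called as name(argument=value, ...) on one line, values as JSON. carry_out: Moves the arm, as the interface text tells. Its arguments: {"type":"object","properties":{"motion":{"type":"array"},"gripper":{"type":"number"},"force":{"type":"number"}},"required":["motion"]}

```bash
mkdir -p pics; python3 - <<'E'
from station import robot
import cv2,pickle
for n in("scene","top"):
    f=robot.grab_frame(n); pickle.dump(f,open(n+'.pkl','wb'))
    cv2.imwrite(f'pics/{n}0.png',f['frame'][:,:,::-1])
    print(n,{k:v for k,v in f.items() if k!='frame'})
print(robot.read_state(), robot.tcp_to_tips)
E
```

```text
scene {'fx': 446.0459088576437, 'fy': 446.0459088576437, 'cx': 324.0847588581206, 'cy': 230.92376815428597, 'origin': array([1.0863894 , 0.39491705, 0.85259734]), 'orientation': array([ 0.44024929,  0.82525235, -0.31510353, -0.16077588])}
top {'fx': 478.1172488643219, 'fy': 478.1172488643219, 'cx': 320.51386374017017, 'cy': 239.59920534986634, 'origin': array([ 0.37424751, -0.0198084 ,  1.19616269]), 'orientation': array([-0.70091782,  0.71105957, -0.03695743,  0.04174515])}
{'time_s': 0.1, 'qpos': array([ 1.17749973e+00,  4.94131011e-01,  1.34602896e+00,  8.50266296e-06,
        1.30247108e+00, -9.54928485e-02]), 'qvel': array([-0.00055583, -0.00245338, -0.00099026, -0.0022217 , -0.00054021,
       -0.0018226 ]), 'tau': array([ 9.75068760e-04, -8.80225754e+01, -3.82546234e+01,  7.10943597e-02,
        4.81490849e-02, -2.75486599e-05]), 'position': array([0.18326883, 0.59722842, 0.23840529]), 'orientation': array([ 1.48353346e-01,  9.88934283e-01, -5.02780742e-04, -1.29607430e-04]), 'force': array([-0.05905659, -0.29476917,  0.08681638]), 'torque': array([ 0.01938581, -0.01824767, -0.03514177]), 'opening': 0.09146126049026873} 0.025
```

View pics/top0.png

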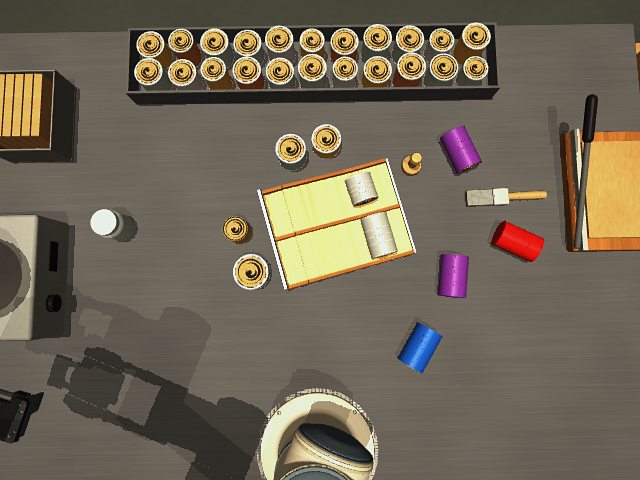

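View pics/scene0.png

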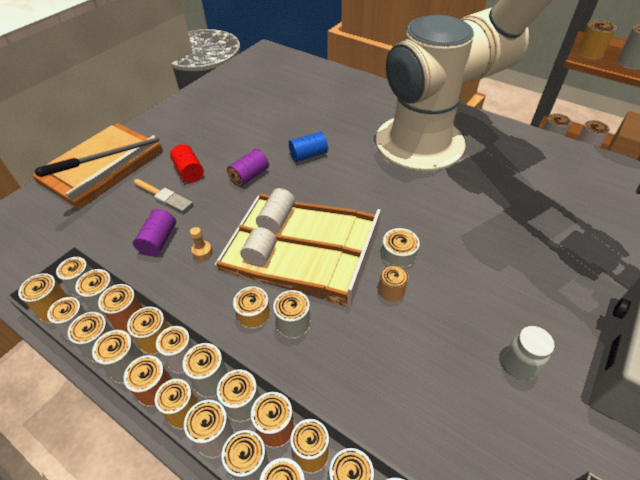

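```bash
python3 - <<'E'
import cv2
i=cv2.imread('pics/top0.png')
c=i[145:305,245:430]; cv2.imwrite('pics/topcrop.png',cv2.resize(c,None,fx=4.2,fy=3.7,interpolation=cv2.INTER_CUBIC) if 0 else cv2.resize(c,None,fx=3.75,fy=3.75,interpolation=cv2.INTER_CUBIC))
i=cv2.imread('pics/scene0.png')
c=i[180:310,205:405]; cv2.imwrite('pics/scenecrop.png',cv2.resize(c,None,fx=4,fy=4,interpolation=cv2.INTER_CUBIC))
E
```

```text
(no output)
```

View pics/topcrop.png

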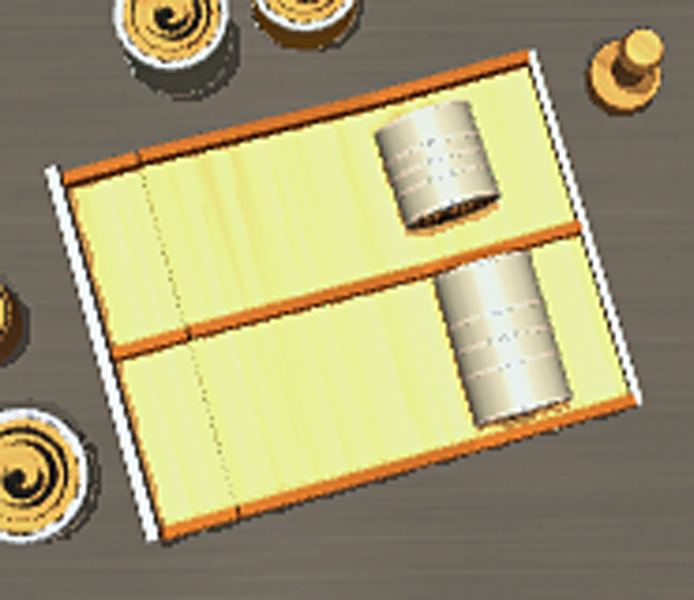

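View pics/scenecrop.png

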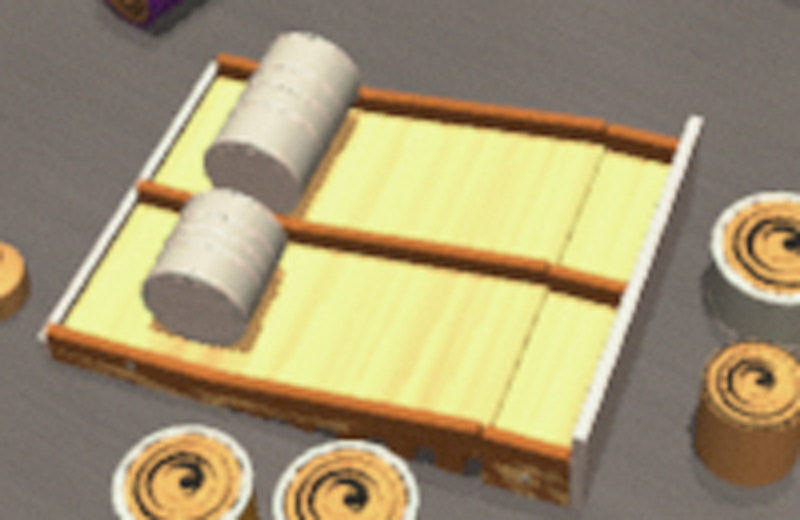

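```bash
cat > h.py <<'E'
import numpy as np,pickle
from scipy.spatial.transform import Rotation as R
from scipy.optimize import least_squares
def proj(f,P):
    P=np.atleast_2d(P); c=R.from_quat(f['orientation']).inv().apply(P-f['origin'])
    return np.c_[f['fx']*c[:,0]/c[:,2]+f['cx'],f['fy']*c[:,1]/c[:,2]+f['cy']]
def unproj(f,uv,z):
    uv=np.atleast_2d(uv); d=np.c_[(uv[:,0]-f['cx'])/f['fx'],(uv[:,1]-f['cy'])/f['fy'],np.ones(len(uv))]
    d=R.from_quat(f['orientation']).apply(d); return f['origin']+d*((z-f['origin'][2])/d[:,2])[:,None]
def rack2w(p,P):
    P=np.atleast_2d(P); c,s=np.cos(p[2]),np.sin(p[2]); return np.c_[p[0]+c*P[:,0]-s*P[:,1],p[1]+s*P[:,0]+c*P[:,1],P[:,2]]
def w2rack(p,P):
    P=np.atleast_2d(P)-[p[0],p[1],0]; c,s=np.cos(p[2]),np.sin(p[2]); return np.c_[c*P[:,0]+s*P[:,1],-s*P[:,0]+c*P[:,1],P[:,2]]
E
cat > fit.py <<'E'
from h import *
T=pickle.load(open('top.pkl','rb'));S=pickle.load(open('scene.pkl','rb'))
top=[((143.5,-124,70),(47,168)),((143.5,124,70),(147,542)),((-188,-124,20),(535,52)),((-188,124,20),(636,403)),
((85,-116,34),(147,177)),((85,116,34),(234,503)),((135.5,0,45),(113,353)),((-185,0,27),(580,229))]
sc=[((139.5,124,70),(697,119)),((139.5,-124,70),(578,440)),((-188,124,20),(215,65)),((-188,-124,20),(45,335)),((85,0,49),(549,265)),((85,-124,49),(483,429))]
A=np.array([a for a,_ in top])/1000.;a=np.array([b for _,b in top])/3.75+[245,145]-.37
B=np.array([a for a,_ in sc])/1000.;b=np.array([b for _,b in sc])/4.+[205,180]-.37
ft=lambda p:(proj(T,rack2w(p,A))-a).ravel()
fs=lambda p:(proj(S,rack2w(p,B))-b).ravel()
p0=[.5,0,1.83]
for nm,f in(('top',ft),('scene',fs),('both',lambda p:np.r_[ft(p),fs(p)])):
    r=least_squares(f,p0); print(nm,r.x,np.degrees(r.x[2]));print(r.fun.reshape(-1,2).round(1).tolist())
p=r.x; np.save('rack.npy',p)
# silhouettes of long tin top camera: top line edges approx
for nm,w,h in(('long',.06,0.1),):
    pass
# long tin fit: rack x,y,yaw
def tin(q,L):
    x,y,t=q; o=[]
    d=np.array([-np.sin(t),np.cos(t),0]);
    return d
E
python3 fit.py
```

```text
top [ 0.54055761 -0.03240501  1.82950014] 104.82263659481477
[[-0.3, -0.0], [-0.0, 0.3], [-0.6, 0.2], [1.1, 1.1], [-1.3, -2.5], [0.5, 1.0], [-0.2, 0.3], [0.8, -0.5]]
scene [ 0.54207646 -0.03141308  1.83541689] 105.16164147884112
[[-0.0, -0.7], [0.4, -0.4], [0.6, -1.6], [-0.9, 0.8], [0.3, 0.0], [-0.3, 1.1]]
both [ 0.54105937 -0.03203896  1.83175668] 104.95192659095734
[[-0.5, -0.1], [-0.0, 0.2], [-0.9, -0.1], [1.0, 0.7], [-1.5, -2.6], [0.4, 0.9], [-0.4, 0.3], [0.6, -0.9], [0.1, -0.9], [0.1, -0.8], [0.9, -2.0], [-0.8, 0.1], [0.3, -0.3], [-0.6, 0.7]]
```

```bash
cat > ov.py <<'E'
from h import *
import cv2
p=np.load('rack.npy')
def cyl(x,y,yaw,L,z,n=60):
    t=np.linspace(0,2*np.pi,n); P=[]
    for s in(-L/2,L/2):
        P.append(np.c_[.033*np.cos(t),np.full(n,s),.033*np.sin(t)])
    P=np.vstack(P); c,s=np.cos(yaw),np.sin(yaw)
    return np.c_[x+c*P[:,0]-s*P[:,1],y+s*P[:,0]+c*P[:,1],z+P[:,2]]
def draw(nm,f,off,k,size,tins,lines=True):
    x0,y0=off;w,h=size
    im=cv2.resize(f['frame'][y0:y0+h,x0:x0+w,::-1],None,fx=k,fy=k,interpolation=cv2.INTER_CUBIC)
    px=lambda P:np.round((proj(f,rack2w(p,P))-[x0,y0]+.5)*k-.5).astype(int)
    for P in [[[143.5,-124,70],[143.5,124,70]],[[-188,-124,20],[-188,124,20]],[[85,-116,34],[85,116,34]],[[-75,-116,12],[-75,116,12]],[[-185,124,27],[-75,124,27],[85,124,49]],[[-185,0,27],[-75,0,27],[85,0,49]],[[-185,-124,27],[-75,-124,27],[85,-124,49]]]:
        cv2.polylines(im,[px(np.array(P)/1000.)],False,(255,0,0),1)
    for t in tins: cv2.polylines(im,[cv2.convexHull(px(cyl(*t)))],True,(0,0,255),1)
    cv2.imwrite(nm,im)
if __name__=='__main__':
    T=pickle.load(open('top.pkl','rb'));S=pickle.load(open('scene.pkl','rb'))
    tins=[(-.108,.060,0,.1,.045),(-.108,-.06,0,.066,.045)]
    draw('pics/ov1.png',T,(245,145),3.75,(185,160),tins)
    draw('pics/ov2.png',S,(205,180),4,(200,130),tins)
E
python3 ov.py
```

```text
(no output)
```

View pics/ov1.png

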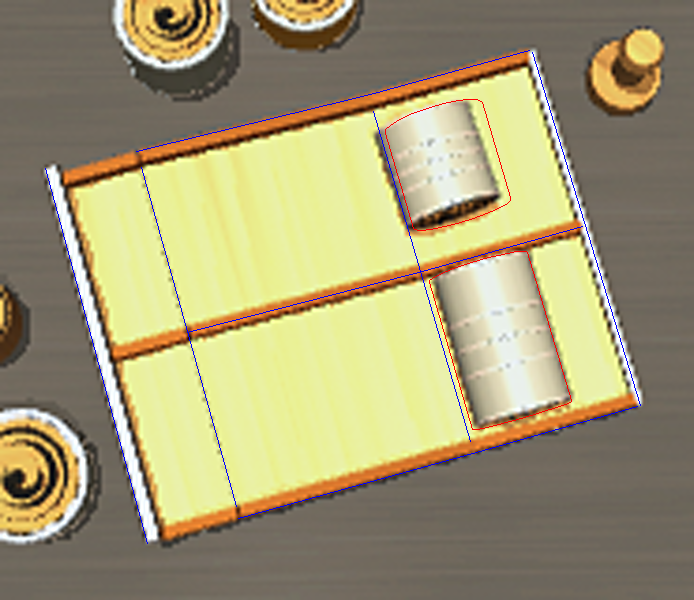

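View pics/ov2.png

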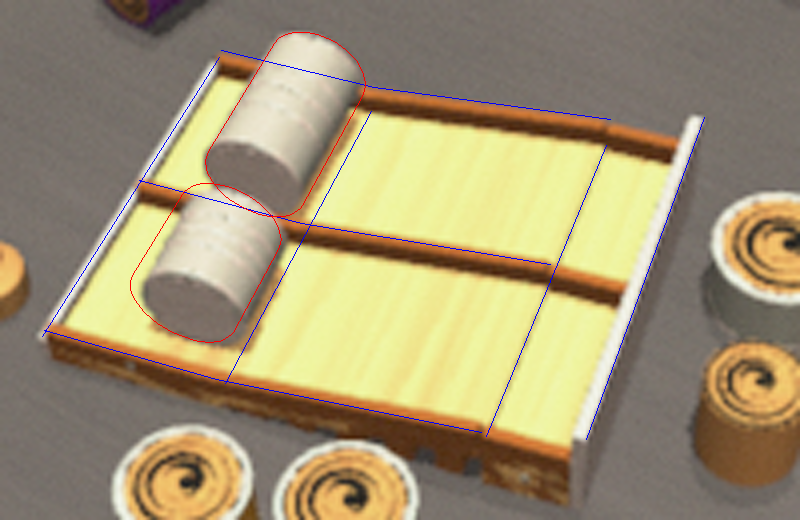

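```bash
python3 - <<'E'
from h import *
p=np.load('rack.npy')
T=pickle.load(open('top.pkl','rb'))
print('tamper foot rack', w2rack(p,unproj(T,[245+622/3.75,145+88/3.75],0.005)).round(3))
for x,z in((-.178,.055),(-.158,.055),(-.1,.052),(.0535,.074),(0.0,.07)):
    print(x,rack2w(p,[[x,.06,z]]).round(4))
print('1cm uphill', np.cos(p[2]),np.sin(p[2]))
q=rack2w(p,[[-.178,.06,.239]])[0]
print((q-[.1833,.5972,.2384])*100, 'twist',np.degrees(p[2])-90-72.97)
E
```

```text
tamper foot rack [[-0.243 -0.085  0.005]]
-0.178 [[ 0.529  -0.2195  0.055 ]]
-0.158 [[ 0.5239 -0.2002  0.055 ]]
-0.1 [[ 0.5089 -0.1441  0.052 ]]
0.0535 [[0.4693 0.0042 0.074 ]]
0.0 [[ 0.4831 -0.0475  0.07  ]]
1cm uphill -0.2580085043944081 0.9661426456068279
[ 3.45716325e+01 -8.16692859e+01  6.00000000e-02] twist -58.01807340904266
```

carry_out(motion=[[[1, -2.4, 0, -2], [3, -7, 0, -5], [5, -11.8, 0, -8.5], [7, -16.6, 0, -12], [9, -21.3, 0, -15.5], [11, -26, 0, -19], [13, -30.7, 0, -22.5], [15, -35.4, 0, -26]]], gripper=0.1)

```text
time_s: 1.1
position: [0.3337, 0.242, 0.2389]
orientation: [0.368, 0.93, -0.0, 0.0]
force: [1.1, 0.3, -0.5]
opening: 0.0502
```

carry_out(motion=[[[2, -4.7, 0, -3.5], [4, -9.4, 0, -7], [6, -14.1, 0, -10.5], [8, -18.8, 0, -14], [10, -23.5, -1, -17.5], [12, -28.2, -2, -21], [14, -33, -3, -24.5], [15.5, -36.6, -4, -27]]])

```text
time_s: 2.1
position: [0.4889, -0.1246, 0.1984]
orientation: [0.575, 0.818, -0.0, -0.0]
force: [-0.7, 0.5, 0.7]
opening: 0.0503
```

carry_out(motion=[[[1.2, -2.8, -1, -1.5], [2.4, -5.6, -2, -3], [3.5, -8.2, -4, -4.2], [4.07, -9.65, -6, -5], [4.07, -9.65, -8, -5], [4.07, -9.65, -9.5, -5], [4.07, -9.65, -10, -5], [4.07, -9.65, -10, -5]]])

```text
time_s: 3.1
position: [0.5291, -0.2188, 0.099]
orientation: [0.609, 0.793, -0.0, -0.0]
force: [-0.4, -0.8, -0.0]
opening: 0.0503
```

```bash
python3 - <<'E'
from ov import *
from station import robot
T=robot.grab_frame('top');S=robot.grab_frame('scene')
tins=[(-.109,.060,0,.1,.045),(-.103,-.06,0,.066,.045)]
draw('pics/a1.png',T,(245,145),3.75,(185,160),tins)
draw('pics/a2.png',S,(150,120),3,(260,190),tins)
E
```

```text
(no output)
```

View pics/a1.png

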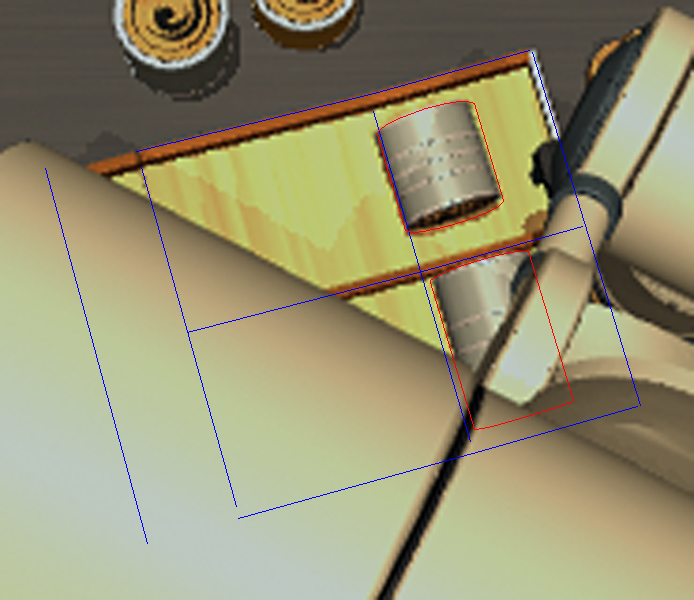

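View pics/a2.png

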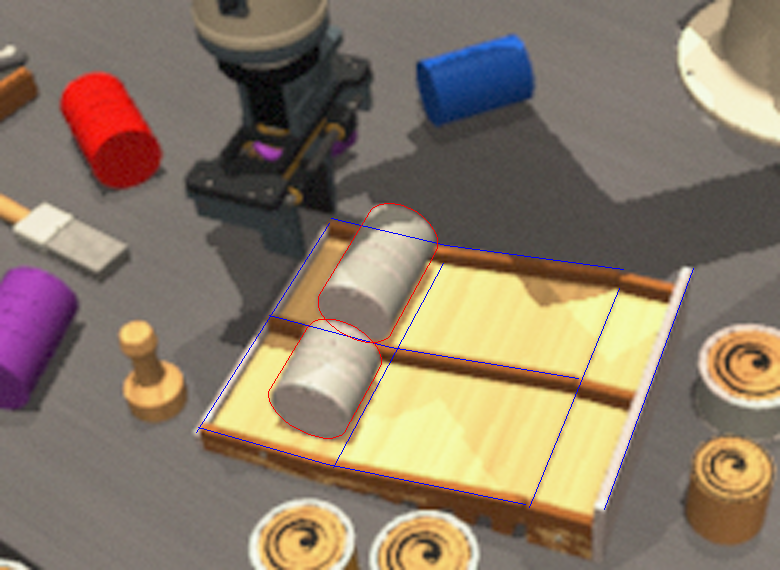

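carry_out(motion=[[[0, 0, -1.5, 0], [0, 0, -3, 0], [0, 0, -4, 0], [0, 0, -4.4, 0], [0, 0, -4.4, 0]]])

```text
time_s: 3.82
position: [0.529, -0.219, 0.0546]
orientation: [0.609, 0.793, -0.0, -0.0]
force: [0.9, 0.2, -0.1]
opening: 0.0502
```

```bash
python3 - <<'E'
from ov import *
from station import robot
S=robot.grab_frame('scene')
tins=[(-.109,.060,0,.1,.045)]
draw('pics/b2.png',S,(190,140),5,(150,110),tins)
s=robot.read_state();print(s['position'],s['force'],w2rack(p,s['position']))
E
```

```text
[ 0.52916347 -0.21906137  0.05495753] [ 0.42957059  0.30743998 -0.93041248] [[-0.17762108  0.05974651  0.05495753]]
```

View pics/b2.png

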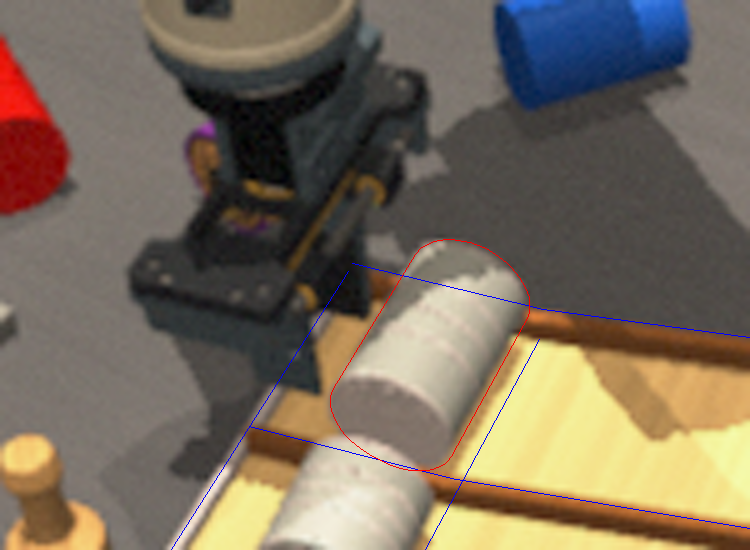

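carry_out(motion=[[[-0.1, 0.39, 0, 0], [-0.21, 0.77, 0, 0], [-0.31, 1.16, 0, 0], [-0.41, 1.55, 0, 0], [-0.49, 1.84, 0, 0], [-0.57, 2.13, 0, 0], [-0.65, 2.42, 0, 0], [-0.75, 2.8, 0, 0]]])

```text
time_s: 4.88
position: [0.5216, -0.1909, 0.0549]
orientation: [0.609, 0.793, 0.0, 0.0]
force: [-0.5, -0.1, 1.2]
opening: 0.0499
```

```bash
cat > look.py <<'E'
from ov import *
from station import robot
import sys
S=robot.grab_frame('scene')
s=robot.read_state();r=w2rack(p,s['position'])[0];print(s['time_s'],r.round(4),s['force'].round(1))
x=r[0]+.049 if len(sys.argv)<3 else float(sys.argv[2])
fl=lambda x:.045 if x<-.075 else .012+(x+.075)*.1375+.0333
draw(f'pics/{sys.argv[1]}.png',S,(190,140),4,(200,145),[(x,.060,0,.1,.063 if x>.095 else fl(x)),(-.103,-.06,0,.066,.045)])
E
python3 look.py c1
```

```text
4.925 [-0.1479  0.0599  0.0549] [-1.3  0.5 -0.6]
```

View pics/c1.png

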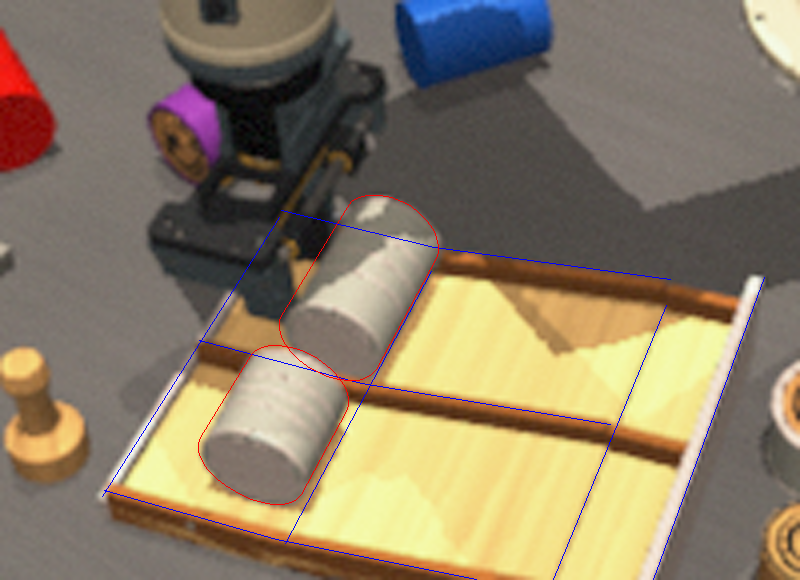

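carry_out(motion=[[[-0.13, 0.48, 0, 0], [-0.28, 1.06, 0, 0], [-0.44, 1.64, 0, 0], [-0.62, 2.32, 0.05, 0], [-0.8, 2.99, 0.1, 0], [-0.98, 3.67, 0.2, 0], [-1.16, 4.35, 0.3, 0], [-1.34, 5.02, 0.4, 0]]])

```text
time_s: 5.92
position: [0.5089, -0.141, 0.0594]
orientation: [0.609, 0.793, 0.0, 0.001]
force: [1.1, -6.0, 4.8]
opening: 0.0499
```

```bash
python3 look.py c2
```

```text
5.975 [-0.0959  0.0595  0.0594] [-0.9  1.8 -0.2]
```

View pics/c2.png

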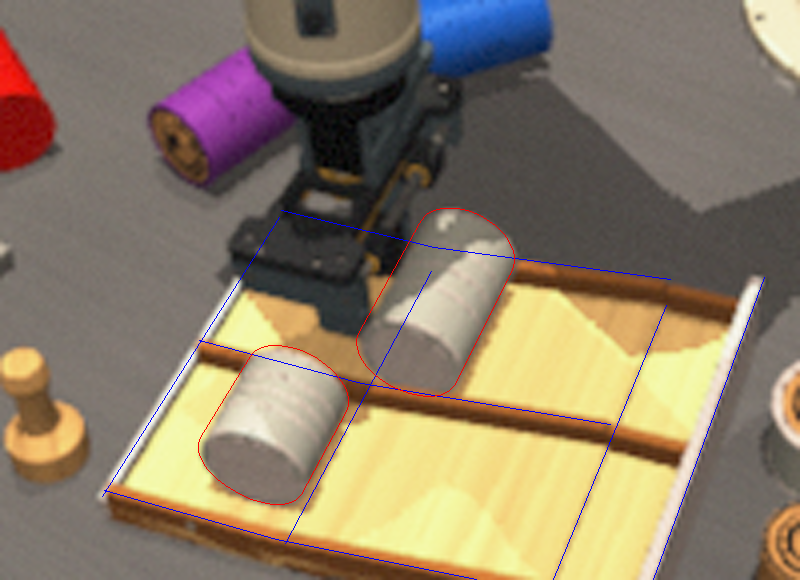

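carry_out(motion=[[[-0.13, 0.48, 0.07, 0], [-0.31, 1.16, 0.16, 0], [-0.49, 1.84, 0.25, 0], [-0.67, 2.51, 0.35, 0], [-0.85, 3.19, 0.45, 0], [-1.03, 3.86, 0.54, 0], [-1.21, 4.54, 0.63, 0], [-1.39, 5.22, 0.72, 0]]])

```text
time_s: 6.98
position: [0.4948, -0.0887, 0.0664]
orientation: [0.609, 0.793, 0.0, 0.001]
force: [2.0, -6.0, 4.7]
opening: 0.0504
```

```bash
python3 look.py c3
```

```text
7.025 [-0.0419  0.0597  0.0664] [-0.6  0.8  0. ]
```

View pics/c3.png

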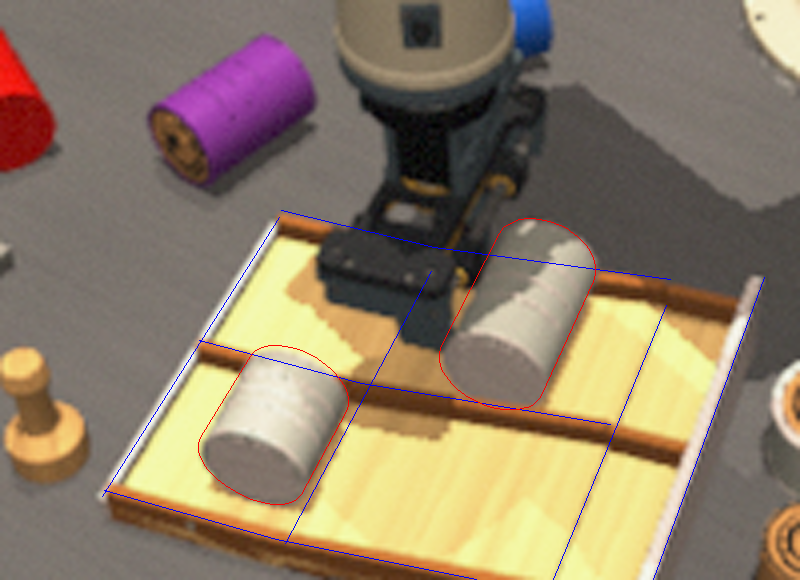

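carry_out(motion=[[[-0.13, 0.48, 0.07, 0], [-0.31, 1.16, 0.16, 0], [-0.49, 1.84, 0.25, 0], [-0.67, 2.51, 0.35, 0], [-0.85, 3.19, 0.45, 0], [-1.03, 3.86, 0.54, 0], [-1.21, 4.54, 0.63, 0], [-1.39, 5.22, 0.72, 0]]])

```text
time_s: 8.02
position: [0.4807, -0.0365, 0.0735]
orientation: [0.609, 0.793, 0.0, 0.0]
force: [1.3, -5.9, 4.5]
opening: 0.05
```

```bash
python3 look.py c4
```

```text
8.075 [0.0122 0.0598 0.0735] [-0.3  0.3  0.3]
```

View pics/c4.png

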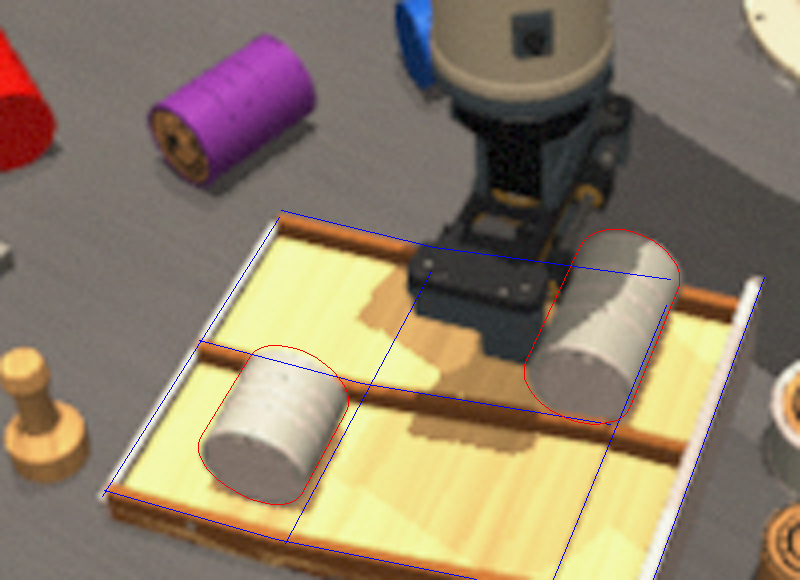

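carry_out(motion=[[[-0.1, 0.39, 0.05, 0], [-0.23, 0.87, 0.1, 0], [-0.36, 1.35, 0.15, 0], [-0.49, 1.84, 0.2, 0], [-0.62, 2.32, 0.2, 0], [-0.75, 2.8, 0.2, 0], [-0.88, 3.28, 0.2, 0], [-0.98, 3.67, 0.2, 0]]])

```text
time_s: 9.07
position: [0.4704, 0.0006, 0.0753]
orientation: [0.609, 0.793, -0.0, -0.0]
force: [-1.3, -4.8, 2.1]
opening: 0.05
```

```bash
python3 look.py c5 .1025
```

```text
9.125 [0.0497 0.0598 0.0753] [-0.8 -4.7 -0.3]
```

View pics/c5.png

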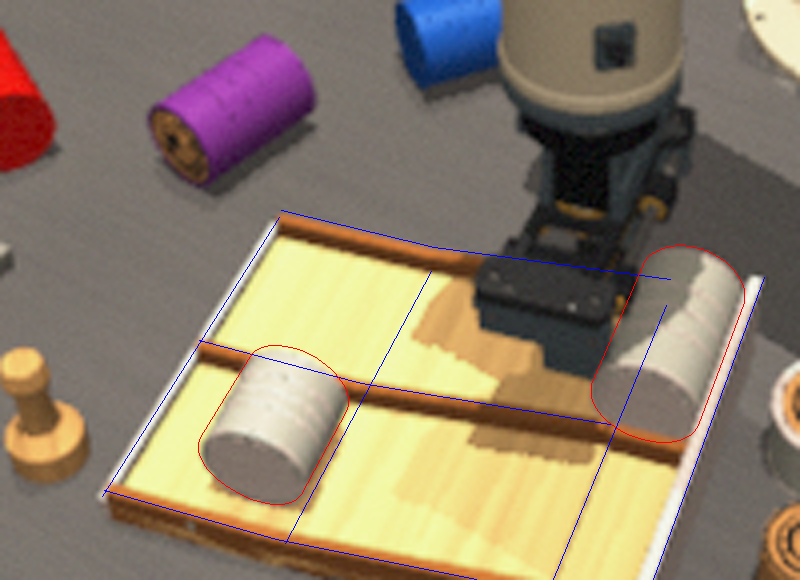

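```bash
python3 - <<'E'
from ov import *
from station import robot
S=robot.grab_frame('scene');T=robot.grab_frame('top')
k=8
for n,t in(('d1',(.1025,.06,0,.1,.063)),('d2',(.0985,.06,0,.1,.0645))):
    draw(f'pics/{n}.png',S,(325,190),7,(80,75),[t])
draw('pics/d3.png',T,(245,145),3.75,(185,160),[(.1025,.06,0,.1,.063)])
a=cv2.imread('pics/d1.png');b=cv2.imread('pics/d2.png');o=np.hstack([a,b]);cv2.imwrite('pics/d12.png',cv2.resize(o,(800,int(800*o.shape[0]/o.shape[1]))))
E
```

```text
(no output)
```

View pics/d12.png

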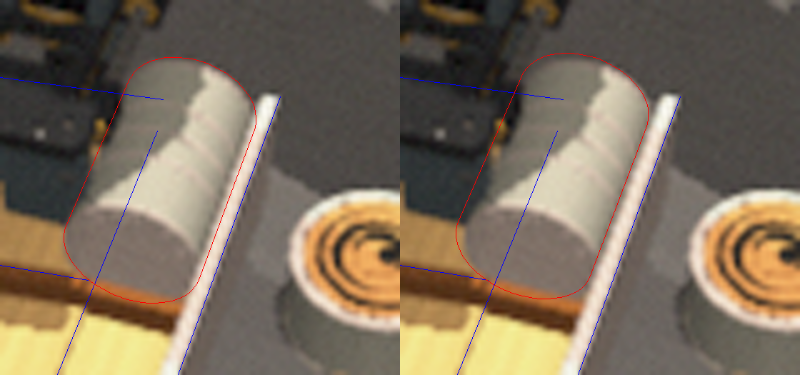

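View pics/d3.png

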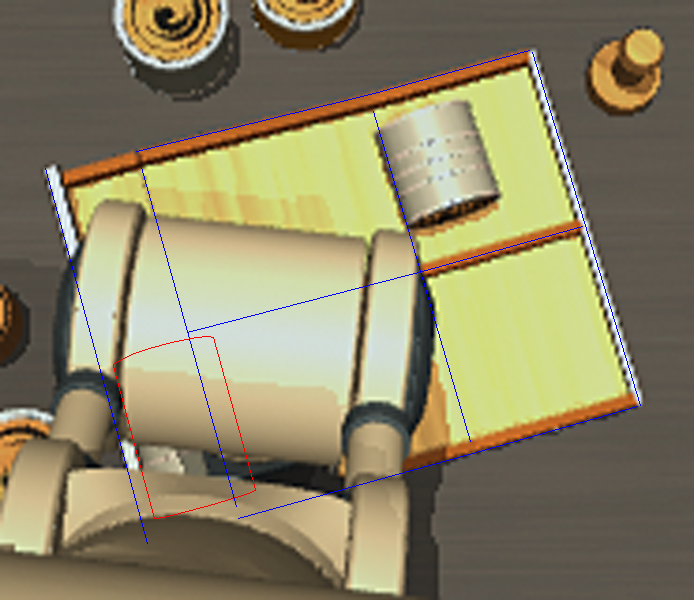

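carry_out(motion=[[[0.05, -0.2, 0, 0], [0.13, -0.48, 0, 0], [0.26, -0.97, 0, 0], [0.26, -0.97, 0, 0]]])

```text
time_s: 9.72
position: [0.4734, -0.0098, 0.0753]
orientation: [0.609, 0.793, 0.0, 0.0]
force: [0.6, -0.4, 0.5]
opening: 0.0502
```

```bash
python3 look.py e0 .1025; python3 - <<'E'
from ov import *
from station import robot
S=robot.grab_frame('scene')
for n,t in(('d1',(.1025,.06,0,.1,.063)),('d2',(.1005,.06,0,.1,.063))):
    draw(f'pics/{n}.png',S,(325,190),7,(80,75),[t])
a=cv2.imread('pics/d1.png');b=cv2.imread('pics/d2.png');o=np.hstack([a,b]);cv2.imwrite('pics/e12.png',cv2.resize(o,(800,int(800*o.shape[0]/o.shape[1]))))
E
```

```text
9.775 [0.0391 0.0597 0.0753] [-0.3 -0.7  0.4]
```

View pics/e12.png

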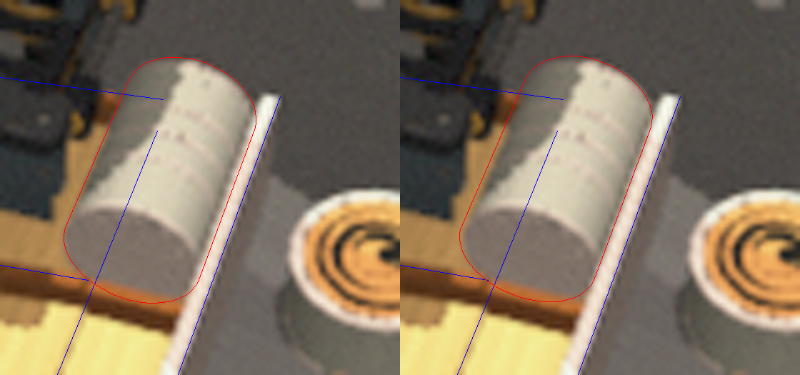

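carry_out(motion=[[[0.26, -0.97, 0.5, 0], [0.4, -1.5, 2, 0], [0.5, -2, 5, 0], [0.5, -2, 8, 0], [0.5, -2, 11, 0], [0.5, -2, 14, 0], [0.5, -2, 16, 0], [0.5, -2, 16, 0]]])

```text
time_s: 10.82
position: [0.4789, -0.0299, 0.2368]
orientation: [0.609, 0.793, 0.001, 0.001]
force: [0.2, 0.7, -0.7]
opening: 0.0501
```

carry_out(motion=[[[0.5, -3, 0, 0], [1, -7, 0, 0], [1.5, -11, 0, 0], [2, -15, 0, 0], [2.5, -19, 0, 0], [3, -22, 0, 0], [3, -23, 0, 0], [3, -23, 0, 0]]])

```text
time_s: 11.82
position: [0.5077, -0.2593, 0.2346]
orientation: [0.609, 0.793, 0.0, -0.001]
force: [0.1, 0.1, 0.0]
opening: 0.0499
```

```bash
python3 - <<'E'
from ov import *
from station import robot
T=robot.grab_frame('top');S=robot.grab_frame('scene')
tins=[(.1015,.060,0,.1,.063),(-.103,-.06,0,.066,.045)]
draw('pics/f1.png',T,(245,145),3.75,(185,160),tins)
draw('pics/f2.png',S,(190,140),4,(200,145),tins)
E
```

```text
(no output)
```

View pics/f1.png

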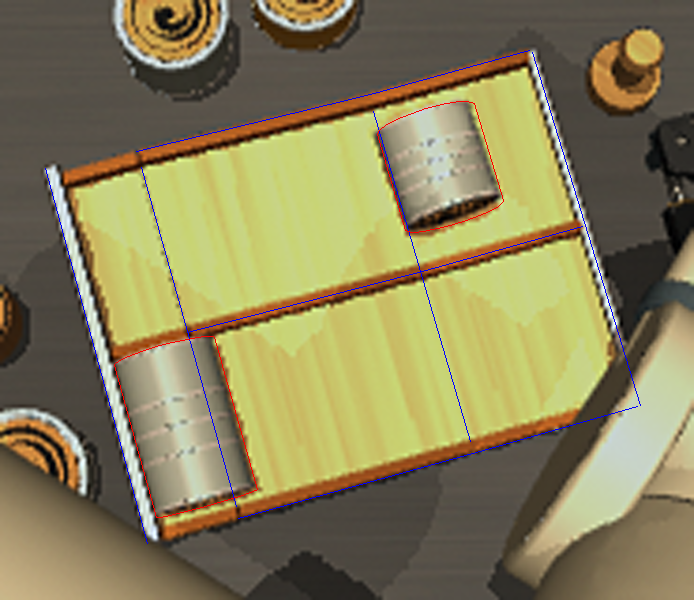

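View pics/f2.png

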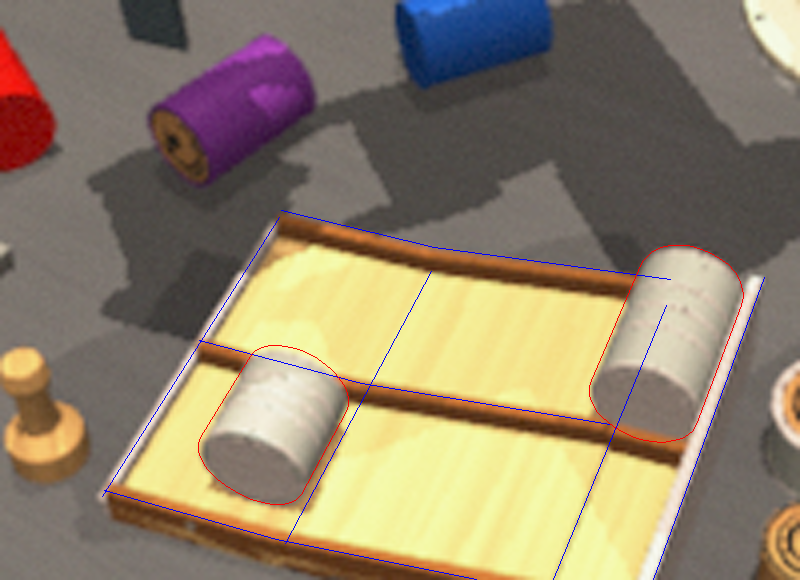

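The top view shows the long tin against the stop plate, filling the seat squarely (crop pixels 115–257 × 335–517). The short tin and the tamper have not moved, and the hand is clear.

```bash
python3 - <<'E'
from station import robot
print(robot.job_done())
E
```

```text
the job is handed in; nothing more can be done
None
```

The long tin is in its seat against the stop plate. I pushed it up its lane (the one nearer the robot) at about 3–6 cm/s, with the jaws half open so both fingertips bore on it. It went over the ridge and dropped in, and then I drew the hand back and up and handed the job in.

**Last checks:**
- **Long tin:** in the top view it matches a seated tin at x about 101.5 mm, square across the lane. It did not move when I took the fingers away, nor after the hand had withdrawn.
- **Short tin and bystanders:** the short tin and the tamper are where they were. The other bystanders that can be seen show no change. tin_b or tin_c was partly behind the arm, and the brush and jar were outside the last crops. The hand never came near any of these.
- **Forces and time:** the forces read at the end of each move stayed below about 8 N. The whole job took about 12 s.

**Disagreement:** in the scene camera the tin looked about 1 pixel (roughly 2 mm) short of the model outline at x 102.5 mm. That is within the fit and calibration error and the seat's own play (100.7 to 102.5 mm).

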